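Let the clay ball into its slaking box

ROBOT

A 6-joint arm with a two-finger parallel gripper is mounted at the origin on the work surface. World frame = base frame: x ahead of the robot, y to its left, z up, the work surface at z = 0. Lengths are in m, angles in rad, forces in N, time in s.
With the tool pointing down it reaches from about 0.375 to 0.9 m from the base axis. Payload 3.1 kg.
Tool frame: the origin (TCP) lies on the mounting face of the last link; the fingertips stand 182 mm ahead of it and the grasp point (between the pads) lies 164 mm ahead of it; z points along the fingers, y is the direction in which the jaws open and shut (so a half turn about z gives the same grasp; the last joint's range is limited). The gripper opens to 87 mm and grips with 3 to 60 N. Pads are 19 mm wide; open, the fingers measure 117 mm over their backs; the gripper's body (75 mm by 190 mm) begins 51 mm behind the grasp point.
Start: joints at [-1.512, 0.527, 1.433, -0, 1.181, -0.178], TCP at [0.147, -0.608, 0.405] pointing down, gripper open.
Joint ranges: [-3.08, 3.08], [-0.75, 2.2], [0.22, 2.44], [-1.43, 4.57], [0, 2.65], [-2.85, 2.85]. Speed limits (rad/s): [2.79, 2.79, 3.14, 3.14, 3.14, 3.14].

INTERFACE

Orientations are given as a unit quaternion [x, y, z, w].
In Python, from rig import robot, camera, camera_model gives the robot as it stands.
- The arm moves only by the tool drive_tool, never from a script. Its argument "plan" is a list that holds one entry, the list of rows, each a list of 6 numbers: the shift along the world's x, y, z in units of 2.5 cm (1.0 is 2.5 cm), then the turn, a rotation vector about the world's x, y, z in units of 6 degrees (1.0 is 6 degrees). A call has 1 to 8 rows; each row shifts and turns the commanded pose from where the row before left it; what a row does not reach is not made up. A row lasts 1/8 s, in which the tool goes at most 62.5 mm and 10.7 degrees, less where a joint would pass 70% of its speed; a pose out of reach is approached as far as the arm can. A call with a number of a shift or a turn outside -1 to 1 is refused whole. A call with a gripper value outside its range is refused whole. "grip" is the closure, from 0 (fully open) to 1 (shut), set as the call begins (left out, the last holds). The fingers move at their own pace and stop on an object; "force" is the grip in N (left out, the last holds). Time passes only in rows, so rows that do not move let the fingers close. It gives the time, the measured TCP pose, the force and the opening at its end, in the units of the state.
- robot.get_obs(): the state, without advancing time (a new reading comes with each control period).
- camera(name): name is "side" or "top" or "wrist"; returns the picture (384x512x3 uint8, red, green, blue); there is no depth.
- camera_model(name): a dict with "K" (3x3 intrinsics, pixels), "world_to_cam" (4x4, takes a point from world to camera coordinates); the wrist camera has in their place "tool_from_camera" (4x4, takes a point from camera to tool coordinates, whose origin is the TCP and whose axes are the flange's). Camera axes: x right, y up, looking along -z (the intrinsics and any distortion apply to the point x, -y, -z); pixel columns grow to the right and rows downward; lengths in m; the calibration is good to about 2 mm. A picture is of the moment at which its call begins: read the wrist's pose just before it. camera_model takes no time and is no camera call.
- robot.hand_in(): hands the job in, once; it reports no verdict.
The state is a dict: "time": time; "q": joint angles; "joint_velocities": joint speeds; "joint_torque": joint torques, N m; "position": TCP position; "tool_rot": TCP orientation; "ft_force": force on the tool from outside, world axes, zero at the start; "moment": the same for the moment, N m; "grip_width": finger opening in m.
Only numpy, scipy, OpenCV 4.12 (cv2) and the standard library are available. Lean on these libraries where they do the work, as an engineer would, in place of code of your own. Each camera call takes 0.05 s, during which the arm holds its last target.

TASK

One of the two plywood slaking boxes has a dry clay ball waiting in its chute: press that box's lever all the way down so that its lid swings wide open, and keep it down until the ball has rolled in. Then let the lever up slowly so that the lid eases shut without slamming. Work the lid with the lever only; leave the other box shut, do not touch the ball, and do not disturb the other things.

Things in the scene. Friction and masses are not known exactly. Their poses are not given: they have to be found in the camera images.
- ball_center (a point): centre of the bone-dry clay ball, 44 mm across, 50 to 100 g, pale, that waits in one chute against the steel flap (48 x 30 mm) hanging under the lid's far edge; it rolls into the box by itself within a second once the lid is well up
- ball: the same ball as a body; its origin is a point of its skin and turns as it rolls, so use ball_center
- loaded_box: plywood box whose chute holds the ball, fixed: 120 (x) x 140 (y) x 130 mm high, walls 6 mm. Origin under its centre, x from lever side to chute side, z up. The chute is an open channel 52 mm wide, x = 65 to 185 mm, sloping 0.2 rad down into the box through a notch in the far wall. Lid (top at 138 mm) hinged on the near rim, x = -60 mm
- loaded_pad (a point): centre of the top of the lever's flat rubber-topped pad (50 mm along box x, 60 mm along y, 10 thick), box whose chute holds the ball. In the box frame at x = -191 mm, y = 0, 102 mm up at rest. Lever shaft along box y at x = -85, z = 70 mm, arm 110 mm: the pad goes down about 46 mm (tilt 0.22 rad up at rest, 0.2 down at the end)
- loaded_lever (a joint): lever of the box whose chute holds the ball: 0 at rest (pad up), 0.42 rad with the pad pressed down to its stop. A rod links it to the lid; it takes 3 to 11 N down on the pad, and has no spring or brake: the lid's weight brings it back up as soon as the push eases
- loaded_lid (a joint): lid angle, box whose chute holds the ball: 0 shut, 0.84 rad wide open, always twice the lever's angle. Let go, it drops and slams at over 3 rad/s; coming down under 2 rad/s (pad rising under 100 mm/s, kept on until the lid is home) counts as eased
- spare_box: plywood box whose chute is empty (otherwise the same), fixed: 120 (x) x 140 (y) x 130 mm high, walls 6 mm. Origin under its centre, x from lever side to chute side, z up. The chute is an open channel 52 mm wide, x = 65 to 185 mm, sloping 0.2 rad down into the box through a notch in the far wall. Lid (top at 138 mm) hinged on the near rim, x = -60 mm
- spare_pad (a point): centre of the top of the lever's flat rubber-topped pad (50 mm along box x, 60 mm along y, 10 thick), box whose chute is empty (otherwise the same). In the box frame at x = -191 mm, y = 0, 102 mm up at rest. Lever shaft along box y at x = -85, z = 70 mm, arm 110 mm: the pad goes down about 46 mm (tilt 0.22 rad up at rest, 0.2 down at the end)
- spare_lever (a joint): lever of the box whose chute is empty (otherwise the same): 0 at rest (pad up), 0.42 rad with the pad pressed down to its stop. A rod links it to the lid; it takes 3 to 11 N down on the pad, and has no spring or brake: the lid's weight brings it back up as soon as the push eases
- spare_lid (a joint): lid angle, box whose chute is empty (otherwise the same): 0 shut, 0.84 rad wide open, always twice the lever's angle. Let go, it drops and slams at over 3 rad/s; coming down under 2 rad/s (pad rising under 100 mm/s, kept on until the lid is home) counts as eased
- loaded_cover: plywood lid plate with the flap, 132 x 144 x 8 mm, of the box whose chute holds the ball; origin on its hinge line at the middle of the near rim, x towards the chute
- brush_cup: bystander: white ceramic cup 80 mm wide, 110 high, with brushes to 190 mm; origin under its centre
- maquette: bystander: plaster draft figure, 84 mm wide at the foot, 176 mm tall; origin under its centre
- sponge_round: bystander: round sponge-brown puck, 54 mm across, 24 high, lying between the two levers; origin under its centre
- sponge_block: bystander: sponge-brown block 50 x 40 x 30 mm, in front of the levers; origin under its centre
- slip_jar: bystander: closed jar 72 mm wide, 90 high; origin under its centre
- spatula: bystander: spatula 190 mm long, lying flat; origin under its middle
- wood_rib: bystander: flat dark wooden modelling rib 100 x 55 x 6 mm, lying flat; origin under its centre
Mind the look-alikes: they are no part of the job. What is shaped like the ball but black or red is not meant.

How it is judged:
By the outcome, as a careful person would: the job done as asked, in the order asked, and still so for the second after the job is handed in, with the robot touching nothing.
It also fails if it takes over 38 s, if anything falls off the work surface, if the arm or the gripper's body presses on something with over 40 N, if the wrist force passes 120 N, or if a joint passes its speed limit or range.

## Working session

There is one attempt and no reset: what is moved stays moved. The work goes in short steps, Python scripts to look and compute and a tool call to move; the robot and the scene stay as the last step left them, time stands still between calls to the robot, and variables do not carry over. Pictures are saved under pics/ and viewed, and the job is handed in when it is done.

Besides the shell and the picture viewer there is one more tool, called by a JSON object that holds its "name" and its "arguments", one argument or row to a line. drive_tool: Moves the arm, as the interface text tells. Shifts and turns lie within -1 to 1; 1 stands for 2.5 cm of shift or 6 degrees of turn. Its arguments: {"type":"object","properties":{"plan":{"type":"array","items":{"type":"array","items":{"type":"array","items":{"type":"number","minimum":-1,"maximum":1}}}},"grip":{"type":"number"},"force":{"type":"number"}},"required":["plan"]}

```bash
ls; mkdir -p pics; python3 - <<'E'
from rig import robot,camera,camera_model
import cv2,numpy as np
o=robot.get_obs()
for k in o: print(k,np.round(o[k],3))
for n in ["side","top"]:
    im=camera(n); cv2.imwrite(f"pics/{n}0.png",im[:,:,::-1])
    m=camera_model(n); print(n,{k:np.round(v,4).tolist() if not isinstance(v,str) else v for k,v in m.items()})
E
```

```text
pics
time 0.0
q [-1.512  0.528  1.434  0.     1.181 -0.179]
joint_velocities [ 0.    -0.     0.002  0.001 -0.001  0.001]
joint_torque [ 2.0000e-03 -4.4004e+01 -1.7659e+01  6.4000e-02  5.8000e-02 -0.0000e+00]
position [ 0.147 -0.607  0.404]
tool_rot [ 0.993  0.118  0.    -0.001]
ft_force [-0.034 -0.177  0.294]
moment [-0.028  0.031  0.006]
grip_width 0.087
side {'K': [[479.7626, 0.0, 253.3678], [0.0, 479.7626, 195.4586], [0.0, 0.0, 1.0]], 'world_to_cam': [[-0.6833, -0.73, -0.0108, 0.3852], [0.5608, -0.5343, 0.6324, -0.3747], [-0.4675, 0.4261, 0.7745, -1.4718], [0.0, 0.0, 0.0, 1.0]]}
top {'K': [[426.2949, 0.0, 259.0013], [0.0, 426.2949, 196.2028], [0.0, 0.0, 1.0]], 'world_to_cam': [[-0.023, -0.9997, 0.0036, -0.0097], [0.9898, -0.0223, 0.1406, -0.5839], [-0.1405, 0.0068, 0.9901, -1.1207], [0.0, 0.0, 0.0, 1.0]]}
```

View pics/side0.png

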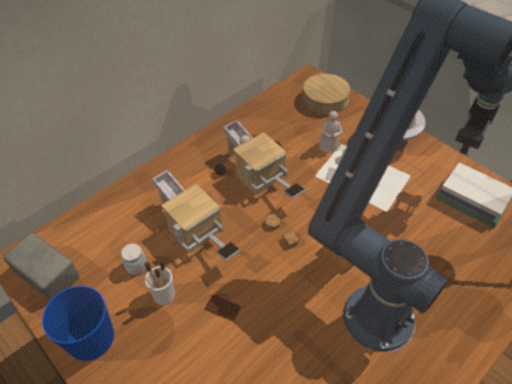

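View pics/top0.png

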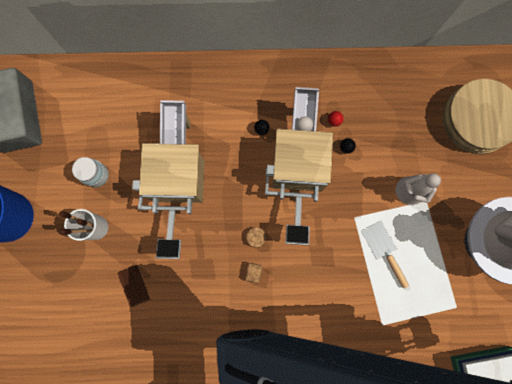

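```bash
python3 - <<'E'
import cv2,numpy as np
t=cv2.imread("pics/top0.png"); s=cv2.imread("pics/side0.png")
a=cv2.resize(t[80:270,120:370],None,fx=3.1,fy=3.1,interpolation=cv2.INTER_CUBIC)
cv2.imwrite("pics/c1.png",a)
b=cv2.resize(s[110:270,140:320],None,fx=3.7,fy=3.7,interpolation=cv2.INTER_CUBIC)
cv2.imwrite("pics/c2.png",b)
E
```

```text
(no output)
```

View pics/c1.png

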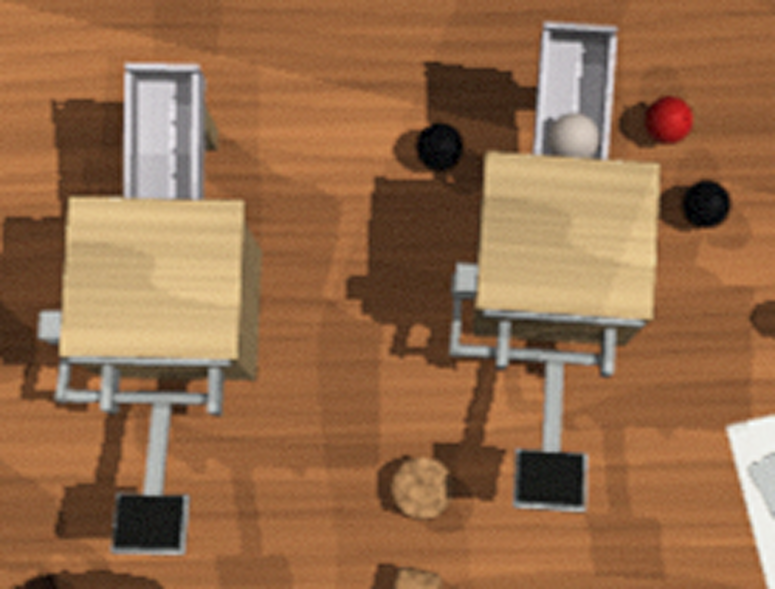

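View pics/c2.png

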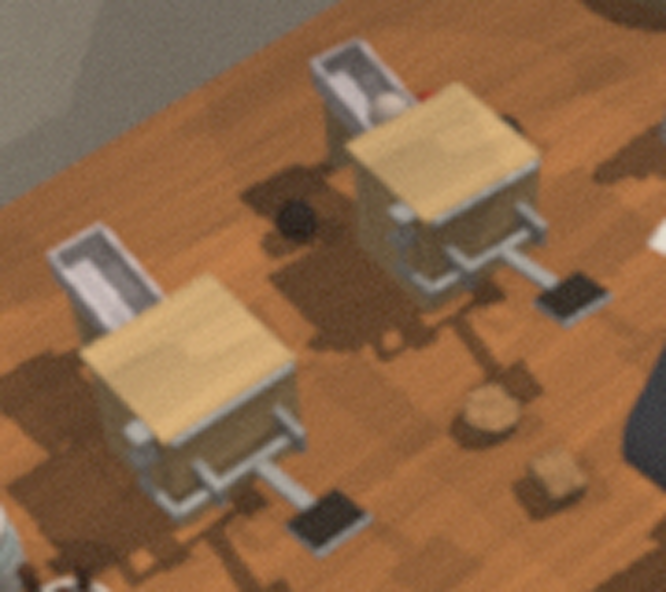

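The pale ball sits in the right-hand box's chute (top view, 305,124). The left chute (173,118) is empty. The look-alikes lie on the table: black at (262,128) and (347,146), red at (336,118). The loaded pad is at top (297,235) and side (293,190), and the spare pad at top (168,249). Next I measure the pad and the lid axis.

```bash
cat > h.py <<'E'
import cv2,numpy as np
from rig import robot,camera,camera_model
def ray(n,px,m=None):
    m=m or camera_model(n); K=np.array(m["K"]);T=np.array(m["world_to_cam"]);R=T[:3,:3];c=-R.T@T[:3,3]
    d=np.linalg.inv(K)@[px[0],px[1],1]; d=R.T@(d*[1,-1,-1]); return c,d/np.linalg.norm(d)
def plane(n,px,z):
    c,d=ray(n,px); return c+d*(z-c[2])/d[2]
def tri(p,q):
    c1,d1=ray("top",p);c2,d2=ray("side",q)
    A=np.c_[d1,-d2];s=np.linalg.lstsq(A,c2-c1,rcond=None)[0]
    a,b=c1+s[0]*d1,c2+s[1]*d2; return (a+b)/2,np.linalg.norm(a-b)
def blob(im,roi,f):
    x0,y0,x1,y1=roi; m=f(im[y0:y1,x0:x1].astype(int)).astype(np.uint8)
    n,l,st,ce=cv2.connectedComponentsWithStats(m); i=1+np.argmax(st[1:,4])
    c=max(cv2.findContours((l==i).astype(np.uint8),0,1)[0],key=cv2.contourArea)
    return ce[i]+[x0,y0],st[i,4],cv2.minAreaRect(c.astype(np.float32)+np.float32([x0,y0]))
E
python3 - <<'E'
from h import *
t=cv2.imread("pics/top0.png"); s=cv2.imread("pics/side0.png")
dark=lambda a:(a.max(2)<60)
for nm,rt,rs in [("loaded",(280,218,315,248),(280,178,310,202)),("spare",(150,234,188,262),(212,238,246,262))]:
    p=blob(t,rt,dark);q=blob(s,rs,dark)
    print(nm,p,q); X=tri(p[0],q[0]); print(np.round(X[0],4),X[1]); print("plane z.102",np.round(plane("top",p[0],.102),4),np.round(plane("side",q[0],.102),4))
    print([np.round(plane("top",c,.102)[:2],3).tolist() for c in cv2.boxPoints(p[2])])
wood=lambda a:(a[:,:,2]>175)&(a[:,:,1]>135)&(a[:,:,0]<170)
for nm,rt in [("loaded",(268,125,338,190)),("spare",(134,138,206,200))]:
    p=blob(t,rt,wood); print(nm,p)
    P=np.array([plane("top",c,.138)[:2] for c in cv2.boxPoints(p[2])]); print(np.round(P,4).tolist(),np.linalg.norm(P-np.roll(P,1,0),axis=1), P.mean(0))
E
```

```text
loaded (array([297.16566265, 233.81325301]), np.int32(332), ((297.0, 234.0), (16.0, 20.0), 90.0)) (array([293.92982456, 189.57894737]), np.int32(57), ((293.9117736816406, 189.35293579101562), (6.6884446144104, 13.548388481140137), 59.03623962402344))
[ 0.4773 -0.1162  0.1031] 0.004093898636095481
plane z.102 [ 0.4759 -0.1177  0.102 ] [ 0.4794 -0.1155  0.102 ]
[[0.496, -0.092], [0.495, -0.144], [0.455, -0.142], [0.456, -0.091]]
spare (array([167.66473988, 247.86127168]), np.int32(346), ((167.5, 248.0), (16.0, 21.0), 90.0)) (array([227.58510638, 249.92553191]), np.int32(94), ((227.8648681640625, 249.810791015625), (8.137334823608398, 15.344688415527344), 54.462318420410156))
[0.4496 0.2136 0.1021] 0.00459664012048135
plane z.102 [0.4478 0.212  0.102 ] [0.4516 0.2148 0.102 ]
[[0.468, 0.239], [0.467, 0.186], [0.427, 0.186], [0.428, 0.239]]
loaded (array([303.51249108, 155.9082798 ]), np.int32(2802), ((303.6015319824219, 155.5786590576172), (56.712650299072266, 50.65665054321289), 4.085616588592529))
[[0.6131, -0.0598], [0.744, -0.0727], [0.7301, -0.2167], [0.5996, -0.2014]] [0.14228271 0.1315191  0.14473504 0.13143314] [ 0.67169785 -0.13766417]
spare (array([168.78731472, 169.49741468]), np.int32(2901), ((168.42672729492188, 168.97879028320312), (57.70117950439453, 52.11241912841797), 2.12109637260437))
[[0.5823, 0.2779], [0.7159, 0.2752], [0.7071, 0.1289], [0.5736, 0.1341]] [0.14405516 0.13370511 0.14660038 0.13359738] [0.6447369  0.20401385]
```

{"name": "drive_tool", "arguments": {
  "plan": [
    [[0.55,0.82,0,0,0,-0.2],[0.55,0.82,0,0,0,-0.2],[0.55,0.82,0,0,0,-0.2],[0.55,0.82,0,0,0,-0.2],[0.55,0.82,0,0,0,-0.2],[0.55,0.82,0,0,0,-0.2],[0.55,0.82,0,0,0,-0.2],[0.55,0.82,0,0,0,-0.2]]
  ],
  "grip": 1,
  "force": 20
}}

```text
time: 1.1
position: [0.257, -0.4426, 0.4044]
tool_rot: [0.999, 0.034, -0.0, -0.0]
ft_force: [0.1, -0.5, -0.2]
grip_width: 0.0147
```

{"name": "drive_tool", "arguments": {
  "plan": [
    [[0.55,0.82,0,0,0,-0.2],[0.55,0.82,0,0,0,-0.2],[0.55,0.82,0,0,0,-0.2],[0.55,0.82,0,0,0,-0.2],[0.55,0.82,0,0,0,-0.2],[0.55,0.82,0,0,0,-0.2],[0.55,0.82,0,0,0,-0.2],[0.55,0.82,0,0,0,-0.2]]
  ]
}}

```text
time: 2.1
position: [0.3669, -0.2787, 0.4045]
tool_rot: [0.999, -0.049, -0.0, -0.0]
ft_force: [0.1, -0.4, -0.3]
grip_width: 0.0002
```

{"name": "drive_tool", "arguments": {
  "plan": [
    [[0.55,0.82,0,0,0,0],[0.55,0.82,0,0,0,0],[0.55,0.82,0,0,0,0],[0.55,0.82,0,0,0,0],[0.55,0.82,-0.2,0,0,0],[0.55,0.82,-0.3,0,0,0],[0.55,0.82,-0.4,0,0,0],[0.3,0.4,-0.3,0,0,0]]
  ]
}}

```text
time: 3.1
position: [0.4706, -0.125, 0.3741]
tool_rot: [0.999, -0.048, -0.0, -0.0]
ft_force: [0.9, 0.2, 0.6]
grip_width: 0.0002
```

{"name": "drive_tool", "arguments": {
  "plan": [
    [[0.25,0.3,-0.5,0,0,0],[0,0,-0.5,0,0,0],[0,0,-0.5,0,0,0],[0,0,0,0,0,0],[0,0,0,0,0,0]]
  ]
}}

```text
time: 3.72
position: [0.4766, -0.119, 0.3373]
tool_rot: [0.999, -0.049, 0.0, 0.0]
ft_force: [-0.5, -0.8, -0.2]
grip_width: 0.0004
```

```bash
python3 - <<'E'
from h import *
o=robot.get_obs(); print(o["time"],np.round(o["position"],4),np.round(o["ft_force"],2))
for n in ["side","wrist"]:
    im=camera(n)[:,:,::-1]; cv2.imwrite(f"pics/{n}1.png",im)
    if n=="side":cv2.imwrite("pics/side1c.png",cv2.resize(im[90:260,180:380],None,fx=3.5,fy=3.5,interpolation=cv2.INTER_CUBIC))
E
```

```text
3.725 [ 0.4766 -0.119   0.3373] [-0.47 -0.78 -0.16]
```

View pics/side1c.png

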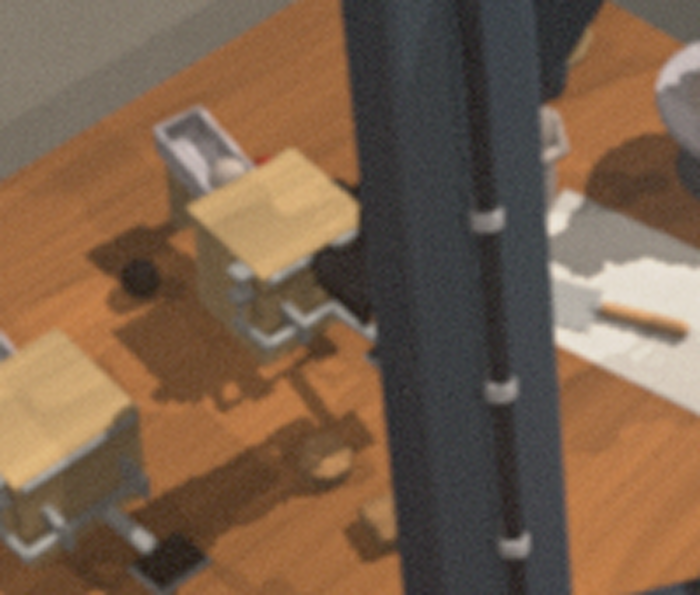

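View pics/wrist1.png

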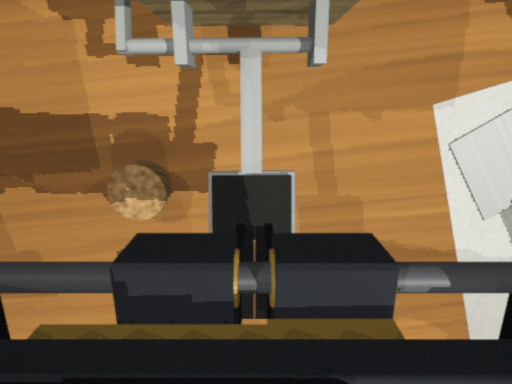

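The side view is blocked by the arm except for the box and ball. The wrist view shows the pad's far corners at about (209,172) and (295,172), with the closed fingertips at about (254,228), centred left to right. I check this against the calibration.

```bash
python3 - <<'E'
from h import *
from scipy.spatial.transform import Rotation as Ro
o=robot.get_obs(); m=camera_model("wrist"); K=np.array(m["K"]); C=np.array(m["tool_from_camera"])
R=Ro.from_quat(o["tool_rot"]).as_matrix(); p=np.array(o["position"])
P=[]
for px in [(209,172),(295,172),(252,172)]:
    d=R@C[:3,:3]@((np.linalg.inv(K)@[px[0],px[1],1])*[1,-1,-1]); c=R@C[:3,3]+p
    X=c+d*(.097-c[2])/d[2]; P.append(X); print(np.round(X,4))
e=P[0]-P[1]; print(np.linalg.norm(e), "yaw",np.arctan2(-e[0],e[1]))
y=np.arctan2(-e[0],e[1]); print("centre",(P[0]+P[1])/2-0.0245*np.array([np.cos(y),np.sin(y),0]))
print("tool y",R[:,1],"tip",p+R[:,2]*.182)
E
```

```text
[ 0.5029 -0.0903  0.097 ]
[ 0.4973 -0.1477  0.097 ]
[ 0.5001 -0.119   0.097 ]
0.05762263223279778 yaw -0.09831604154239809
centre [ 0.4757128  -0.11659364  0.097     ]
tool y [-9.85774532e-02 -9.95129308e-01  3.82501270e-04] tip [ 0.4769178  -0.11893335  0.15564884]
```

{"name": "drive_tool", "arguments": {
  "plan": [
    [[0,0,-0.5,0,0,0],[0,0,-0.5,0,0,0],[0,0,-0.4,0,0,0],[0,0,-0.2,0,0,0],[0,0,-0.2,0,0,0],[0,0,-0.2,0,0,0],[0,0,-0.2,0,0,0],[0,0,-0.2,0,0,0]]
  ]
}}

```text
time: 4.82
position: [0.4759, -0.1184, 0.2774]
tool_rot: [0.999, -0.049, -0.001, -0.0]
ft_force: [-3.0, -0.7, 5.6]
grip_width: 0.0004
```

{"name": "drive_tool", "arguments": {
  "plan": [
    [[0,0,-0.2,0,0,0],[0,0,-0.2,0,0,0],[0,0,-0.2,0,0,0],[0,0,-0.2,0,0,0],[0,0,-0.2,0,0,0],[0,0,-0.2,0,0,0],[0,0,-0.2,0,0,0]]
  ]
}}

```text
time: 5.7
position: [0.4763, -0.1183, 0.2418]
tool_rot: [0.999, -0.049, -0.001, -0.0]
ft_force: [-3.1, 0.4, 3.4]
grip_width: 0.0005
```

{"name": "drive_tool", "arguments": {
  "plan": [
    [[0,0,-0.1,0,0,0]]
  ]
}}

```text
time: 5.82
position: [0.4765, -0.1183, 0.2398]
tool_rot: [0.999, -0.049, -0.0, -0.0]
ft_force: [-6.9, 1.9, 22.5]
grip_width: 0.0003
```

{"name": "drive_tool", "arguments": {
  "plan": [
    [[0,0,-0.08,0,0,0],[0,0,0,0,0,0]]
  ]
}}

```text
time: 6.08
position: [0.4763, -0.1182, 0.2398]
tool_rot: [0.999, -0.049, 0.0, 0.0]
ft_force: [-7.0, 2.4, 24.2]
grip_width: 0.0003
```

The force jumped from 3 N to 24 N with the tip at z ≈ 0.058, so the lever is on its stop. I hold there and then look.

{"name": "drive_tool", "arguments": {
  "plan": [
    [[0,0,0,0,0,0],[0,0,0,0,0,0],[0,0,0,0,0,0],[0,0,0,0,0,0],[0,0,0,0,0,0],[0,0,0,0,0,0],[0,0,0,0,0,0],[0,0,0,0,0,0]]
  ]
}}

```text
time: 7.08
position: [0.4763, -0.1182, 0.2398]
tool_rot: [0.999, -0.049, 0.0, 0.0]
ft_force: [-7.1, 2.4, 23.5]
grip_width: 0.0005
```

```bash
python3 - <<'E'
from h import *
a=camera("side")[:,:,::-1];b=camera("top")[:,:,::-1]
A=cv2.resize(a[90:250,180:320],(525,600),interpolation=cv2.INTER_CUBIC)
cv2.imwrite("pics/side2c.png",A)
cv2.imwrite("pics/top2.png",b)
E
```

```text
(no output)
```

View pics/side2c.png

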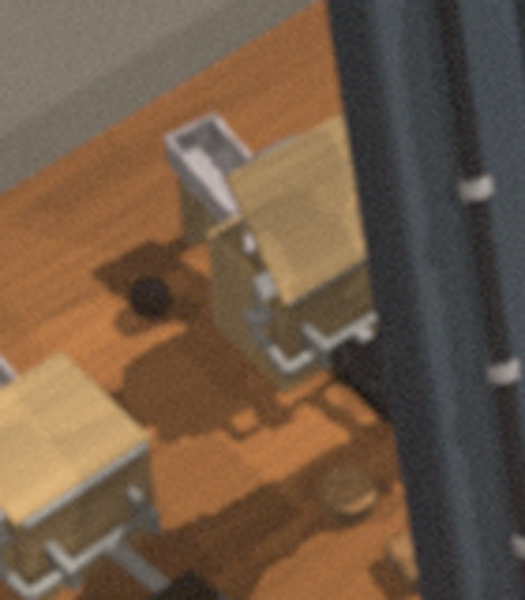

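View pics/top2.png

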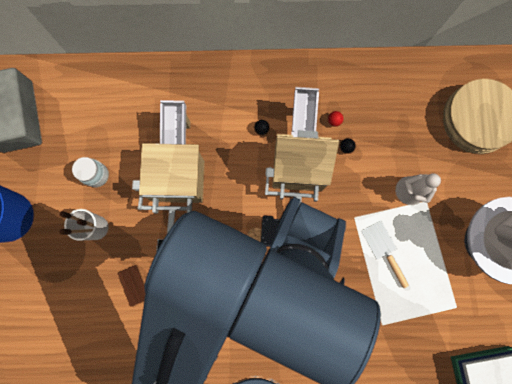

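{"name": "drive_tool", "arguments": {
  "plan": [
    [[0,0,0,0,0,0],[0,0,0,0,0,0],[0,0,0,0,0,0],[0,0,0,0,0,0],[0,0,0,0,0,0],[0,0,0,0,0,0],[0,0,0,0,0,0],[0,0,0,0,0,0]]
  ]
}}

```text
time: 8.18
position: [0.4763, -0.1182, 0.2398]
tool_rot: [0.999, -0.049, 0.0, 0.0]
ft_force: [-7.5, 2.9, 24.0]
grip_width: 0.0009
```

```bash
python3 - <<'E'
from h import *
b=camera("top")[:,:,::-1]
cv2.imwrite("pics/top3c.png",cv2.resize(b[80:205,250:365],None,fx=4.7,fy=4.7,interpolation=cv2.INTER_CUBIC))
E
```

```text
(no output)
```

View pics/top3c.png

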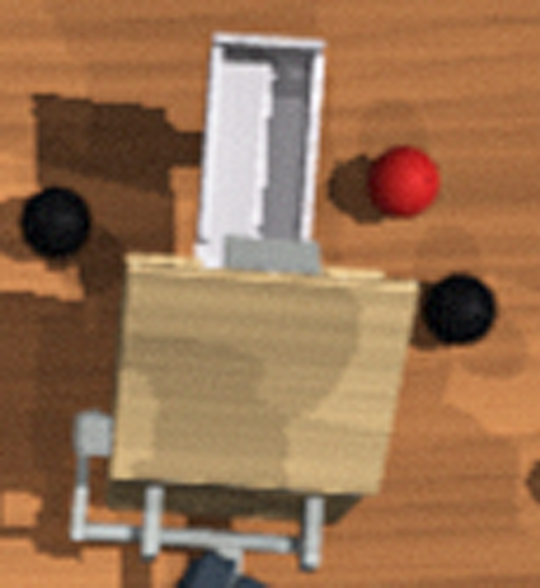

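The chute is empty: in the crop only the steel flap shows, at (272,253), with no pale ball. Now I let the lever up at about 30 mm/s.

{"name": "drive_tool", "arguments": {
  "plan": [
    [[0,0,0.08,0,0,0],[0,0,0.12,0,0,0],[0,0,0.15,0,0,0],[0,0,0.15,0,0,0],[0,0,0.15,0,0,0],[0,0,0.15,0,0,0],[0,0,0.15,0,0,0],[0,0,0.15,0,0,0]]
  ]
}}

```text
time: 9.22
position: [0.4771, -0.1186, 0.2657]
tool_rot: [0.999, -0.049, 0.001, 0.0]
ft_force: [-0.1, 1.0, 4.0]
grip_width: 0.0007
```

{"name": "drive_tool", "arguments": {
  "plan": [
    [[0,0,0.15,0,0,0],[0,0,0.15,0,0,0],[0,0,0.15,0,0,0],[0,0,0.12,0,0,0]]
  ]
}}

```text
time: 9.72
position: [0.4777, -0.1192, 0.2802]
tool_rot: [0.999, -0.049, 0.002, 0.001]
ft_force: [4.1, -0.5, 3.4]
grip_width: 0.0004
```

{"name": "drive_tool", "arguments": {
  "plan": [
    [[0,0,0.1,0,0,0],[0,0,0.1,0,0,0],[0,0,0.1,0,0,0],[0,0,0.1,0,0,0]]
  ]
}}

```text
time: 10.22
position: [0.4751, -0.1179, 0.2888]
tool_rot: [0.999, -0.049, -0.003, -0.001]
ft_force: [-0.1, 0.8, -0.3]
grip_width: 0.0002
```

{"name": "drive_tool", "arguments": {
  "plan": [
    [[0,0,0.1,0,0,0],[0,0,0.1,0,0,0],[0,0,0.1,0,0,0],[0,0,0.1,0,0,0]]
  ]
}}

```text
time: 10.72
position: [0.4766, -0.1185, 0.2996]
tool_rot: [0.999, -0.049, -0.0, -0.0]
ft_force: [0.8, -0.5, 0.4]
grip_width: 0.0005
```

```bash
python3 - <<'E'
from h import *
o=robot.get_obs(); print(o["time"],np.round(o["position"],4),np.round(o["ft_force"],2))
b=camera("top")[:,:,::-1]
w=camera("wrist")[:,:,::-1];cv2.imwrite("pics/wrist4.png",w)
cv2.imwrite("pics/top4c.png",cv2.resize(b[80:205,250:365],None,fx=4.7,fy=4.7,interpolation=cv2.INTER_CUBIC))
E
```

```text
10.725 [ 0.4766 -0.1185  0.2996] [ 0.79 -0.45  0.36]
```

View pics/top4c.png

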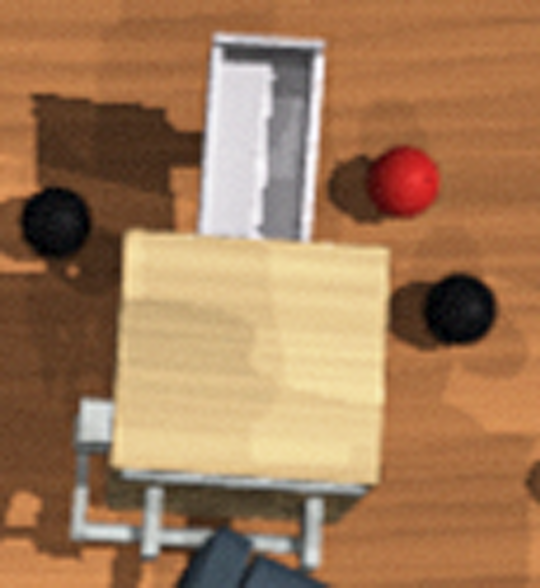

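View pics/wrist4.png

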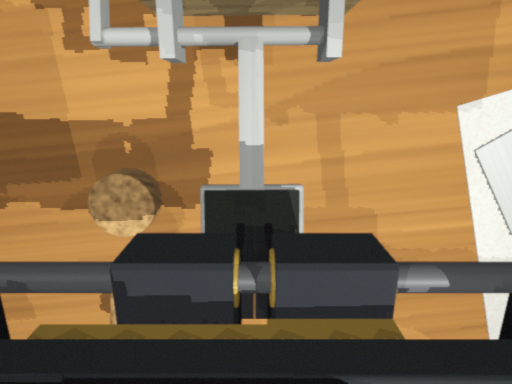

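The lid lies flat again and the chute is empty. The fingertips are about 14 mm clear of the pad with no load on them. I retreat upward and make a last check.

{"name": "drive_tool", "arguments": {
  "plan": [
    [[0,0,0.5,0,0,0],[0,0,1,0,0,0],[0,0,1,0,0,0],[0,0,1,0,0,0],[-0.2,-0.8,0.5,0,0,0],[-0.4,-0.8,0,0,0,0],[-0.4,-0.8,0,0,0,0],[-0.4,-0.8,0,0,0,0]]
  ]
}}

```text
time: 11.82
position: [0.4412, -0.199, 0.4004]
tool_rot: [0.999, -0.049, 0.0, 0.0]
ft_force: [1.0, -0.1, -0.6]
grip_width: 0.0004
```

{"name": "drive_tool", "arguments": {
  "plan": [
    [[-0.4,-0.8,0,0,0,0],[-0.4,-0.8,0,0,0,0],[-0.4,-0.8,0,0,0,0],[-0.4,-0.8,0,0,0,0],[-0.2,-0.4,0,0,0,0],[0,0,0,0,0,0],[0,0,0,0,0,0]]
  ]
}}

```text
time: 12.7
position: [0.3967, -0.2879, 0.3996]
tool_rot: [0.999, -0.049, -0.0, -0.0]
ft_force: [-0.4, -0.3, -0.5]
grip_width: 0.0006
```

```bash
python3 - <<'E'
from h import *
o=robot.get_obs(); print(o["time"],np.round(o["position"],4),np.round(o["ft_force"],2))
b=camera("top")[:,:,::-1]; cv2.imwrite("pics/top5.png",b)
t=cv2.imread("pics/top0.png")
dark=lambda a:(a.max(2)<60)
wood=lambda a:(a[:,:,2]>175)&(a[:,:,1]>135)&(a[:,:,0]<170)
for im in (t,b):
    print(blob(im,(280,218,315,248),dark)[0],blob(im,(268,125,338,190),wood)[2],blob(im,(134,138,206,200),wood)[2])
E
```

```text
12.7 [ 0.3967 -0.2879  0.3996] [-0.43 -0.3  -0.47]
[297.16566265 233.81325301] ((303.6015319824219, 155.5786590576172), (56.712650299072266, 50.65665054321289), 4.085616588592529) ((168.42672729492188, 168.97879028320312), (57.70117950439453, 52.11241912841797), 2.12109637260437)
[297.27514793 234.04142012] ((303.2743835449219, 155.61090087890625), (57.263267517089844, 51.71160125732422), 3.5763344764709473) ((168.5, 169.5), (51.0, 59.0), 90.0)
```

View pics/top5.png

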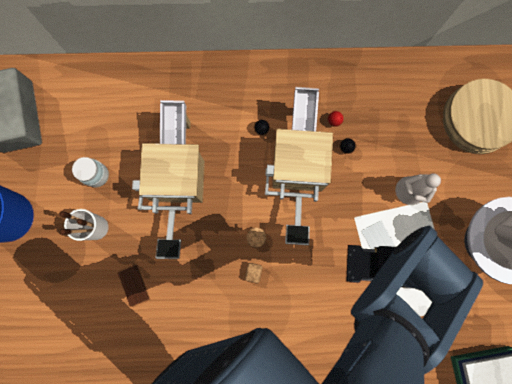

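The loaded pad (297,234) and its lid (303,156) are back where they started and the chute is empty. The spare box and the bystanders in view have not moved, and the arm is clear, so I hand in.

```bash
python3 -c "
from rig import robot
print(robot.hand_in())"
```

```text
the job is handed in; nothing more can be done
None
```

I pressed the loaded box's lever down to its stop and held it there for about 2.3 s while the ball rolled in. Then I let it up at about 20–30 mm/s until the lid was home, backed the arm away, and handed the job in at about 12.8 s.

- **Lever stop:** the force rose from 3 N to about 24 N with the fingertips at z ≈ 0.058 m, so the lever had reached its stop.
- **Pad position:** the wrist and top-camera measurements agreed to about 2 mm.
- **End state:** in the last top view the chute was empty, and the loaded lid and pad were back within 0.5 px of where they started. The spare box was shut, and the bystanders in view had not moved.

**Not checked directly:**
- **Ball in the box:** no camera could see inside, so I infer the ball is there because it left the chute.
- **Lid speed:** I took it from the pad's speed, which was well under the 100 mm/s limit. The push was about 3–4 N until near the end and near zero once the lid was home.
- **Hidden objects:** the arm partly covered the spatula and its sheet in the last picture. The arm stayed above them at all times.

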